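# Divert the failed relay to the red bin

### The arm

A 7-joint arm with a two-finger parallel gripper is mounted at the origin on a cart in front of the work surface, level with it; the furniture and walls round the work are solid. World frame = base frame: x ahead of the robot, y to its left, z up, the work surface at z = 0. Lengths are in m, angles in degrees, forces in N, time in s.
With the tool pointing down it reaches from about 0.425 to 0.875 m from the base axis. Payload 4.7 kg.
Tool frame: the origin (TCP) lies between the finger pads; the fingertips stand 17 mm ahead of it and the grasp point (between the pads) lies 2 mm behind it; z points along the fingers, y is the line along which they close (so a half turn about z gives the same grasp; the last joint's range is limited). The gripper opens to 87 mm and grips with 3 to 60 N. Pads are 19 mm wide; open, the fingers measure 117 mm over their backs; the gripper's body (75 mm by 190 mm) begins 51 mm behind the grasp point.
Start: joints at [-64.223, 18.392, -4.016, 83.108, 1.295, 78.541, -3.26], TCP at [0.274, 0.589, 0.207] pointing down, gripper open.
Joint ranges: [-163.93, 163.93], [-17.29, 119.83], [-79.2, 71.16], [3.27, 140.29], [-89.18, 269.18], [5.43, 117.66], [-154.24, 154.24]. Speed limits (degrees/s): [147.25, 147.25, 180, 180, 180, 180, 180].

### API

Orientations are given as [roll, pitch, yaw] about the fixed x, y, z axes, in that order (R = Rz(yaw) Ry(pitch) Rx(roll)).
In Python, from cell import env, cams gives the robot as it stands.
- The arm moves only by the shell command python3 -m pendant 'ROWS' [FORCE]. ROWS is JSON, a list of rows, each an object of numbers: "tx", "ty", "tz": the shift along the tool's x, y, z each as a share of 0.05 m, from -1 to 1; "spin": the turn about the tool's z as a share of 4 degrees, from -1 to 1; "claw": the closure, from 0 (fully open) to 1 (shut). A call has 1 to 10 rows; each row shifts and turns the commanded pose from where the row before left it, along the tool's axes as they then stand; what a row does not reach is not made up. A row lasts 1/8 s, in which the tool goes at most 62.5 mm and 10.7 degrees, less where a joint would pass 70% of its speed; a pose out of reach is approached as far as the arm can. A call with a number of a shift or a turn outside -1 to 1 is refused whole. A call with a gripper value outside its range is refused whole. The fingers move at their own pace and stop on an object; FORCE is the grip in N (left out, the last holds). Time passes only in rows, so rows that do not move let the fingers close. It gives the time, the measured TCP pose, the force, the opening and the grip force at its end, in the units of the state.
- env.get_obs(): the state, without advancing time (a new reading comes with each control period).
- cams.read_camera(name): name is "side" or "top"; returns the picture (480x640x3 uint8, red, green, blue); there is no depth.
- cams.camera_info(name): a dict with "fx", "fy", "cx", "cy" (pixels), "k1" (the pictures are not rectified: a ray, as slopes to the right and down, at radius r is drawn at 1 + k1 r^2 times it, then the intrinsics apply), "rvec" (rotation vector, rad) and "tvec" (3), from world to camera coordinates, as OpenCV has them. Camera axes: x right, y down, z forward; pixel columns grow to the right and rows downward; lengths in m; the calibration is good to about 2 mm. A picture is of the moment at which its call begins. camera_info takes no time and is no camera call.
- env.sign_off(): hands the job in; it is judged then, once.
The state is a dict: "time_s": time; "qpos": joint angles; "joint_velocities": joint speeds; "effort": joint torques, N m; "tool_pos": TCP position; "tool_rot": TCP orientation; "force": force on the tool from outside, world axes, zero at the start; "wrist_torque": the same for the moment, N m; "grip_width": finger opening in m; "grasp_force": force on a finger pad.
Only numpy, scipy, OpenCV 4.12 (cv2) and the standard library are available. Lean on these libraries where they do the work, as an engineer would, in place of code of your own. Each camera call takes 0.05 s, during which the arm holds its last target. There are 200 camera calls.

### The job

The black relay has failed its test and belongs in the red bin. With the black ball lever, first swing the yellow flap of the two-way diverter all the way over so that it shuts off the side above the green bin (the flap shuts the side it leans towards), then pick up the relay and drop it in at the open top so that it falls into the red bin. Leave the flap as you set it.

Things in the scene. Friction and masses are not known exactly. Their poses are not given: they have to be found in the camera images.
- flap (a joint): Angle (rad) of the yellow flap and its lever, one part on a stiff shaft along the mouth's x axis, 100 mm below the mouth. 0 = upright; starts within 0.15 of that; stops at +-0.5; stays where left; about 1 N at the ball moves it. Positive: flap and ball lean to the mouth's -y side and shut that outlet, so a part falls into the bin on the +y side; negative: the reverse.
- knob (a point): Centre of the black ball (26 mm diameter) on top of the diverter's lever, 145 mm from the shaft's axis and 72 mm in front (-x) of the mouth's centre; 245 mm above the bench when upright, 227 mm at either stop, where it is 70 mm to the side. A 9 mm steel rod runs down from it outside the hopper's clear front. Space round and above the ball is free.
- mouth (a point): Centre of the open top of the diverter's hopper, 200 mm above the bench: 80 mm along its x by 96 mm along its y inside, rim 6 mm thick, z up, -x towards its clear front. Fixed grey metal unit at the left of the bench, turned up to 0.12 rad. The flap's free edge lies 16 mm below the rim when upright. The press towers on the bench stand 290 mm high.
- relay_mid (a point): Centre of the black box-shaped relay with a white label and metal pins at one end, lying on the bench: 22 mm along its x, 36 mm along its y (and 7 mm of pins), 28 mm high; this point is 14 mm above the bench. About 40 g. In the open middle or at the right of the bench, as are a white insert, a steel block and a smaller black connector without label.
- red_bin: Fixed red open bin under one outlet of the diverter, 125 mm along x, 94 mm along y, 55 mm high, walls 3 mm; origin at the centre of its underside, axes as the mouth's. Its centre is 50 mm to the mouth's +y or -y side (varies); an equal green bin is under the other outlet. Both stick out in front of the hopper.

How it is judged (in metres and radians):
On the way, in this order (a step that is already met when the one before it is completed fails the run):
1. the flap is swung over to shut the side of the green bin (((y of red_bin in the frame of mouth above 0 m and value of joint flap above 0.32 rad) or (y of red_bin in the frame of mouth below 0 m and value of joint flap below -0.32 rad))), for 0.2 s.
2. with the flap so set, the relay is over or in the mouth of the hopper (((y of red_bin in the frame of mouth above 0 m and value of joint flap above 0.32 rad) or (y of red_bin in the frame of mouth below 0 m and value of joint flap below -0.32 rad)) and x of relay_mid in the frame of mouth between -0.045 and 0.045 m and y of relay_mid in the frame of mouth between -0.052 and 0.052 m and z of relay_mid in the frame of mouth between -0.1 and 0.12 m), for 0.05 s.
At the end, for the whole second after the job is handed in: The relay lies at rest within the walls of the red bin, its centre below the bin's rim, and the flap still leans at least 0.32 rad (of 0.5) towards the green bin's side (x of relay_mid in the frame of red_bin between -0.0625 and 0.0625 m and y of relay_mid in the frame of red_bin between -0.047 and 0.047 m and z of relay_mid in the frame of red_bin below 0.055 m and linear speed of relay below 0.03 m/s and ((y of red_bin in the frame of mouth above 0 m and value of joint flap above 0.32 rad) or (y of red_bin in the frame of mouth below 0 m and value of joint flap below -0.32 rad))); the robot touches nothing.
It fails at once if the relay is put into a bin by hand instead of through the hopper (horizontal distance between relay_mid and mouth below 0.15 m and height (world z) of relay_mid below 0.07 m and contact force between relay and the fingers above 0.5 N).
It also fails if it takes over 58 s, if anything falls off the work surface, if the arm or the gripper's body presses on something with over 40 N, if the wrist force passes 120 N, or if a joint passes its speed limit or range.

## Working session

There is one attempt and no reset: what is moved stays moved. The work goes in short steps, Python scripts to look and compute and a shell command to move; the robot and the scene stay as the last step left them, time stands still between calls to the robot, and variables do not carry over. Pictures are saved under pics/ and viewed, at most 10 in all, crops included, and the job is handed in when it is done.

```bash
mkdir -p pics
cat > h.py <<'E'
import numpy as np, cv2
from cell import env, cams
def snap(n,f):
    im=cams.read_camera(n); cv2.imwrite('pics/'+f,im[:,:,::-1]); return im
def ray(n,u,v):
    c=cams.camera_info(n); x=np.array([(u-c['cx'])/c['fx'],(v-c['cy'])/c['fy']]); s=x.copy()
    for _ in range(30): s=x/(1+c['k1']*(s@s))
    R=cv2.Rodrigues(np.array(c['rvec'],float))[0]; t=np.array(c['tvec'],float)
    d=R.T@np.array([s[0],s[1],1]); return -R.T@t,d/np.linalg.norm(d)
def at_z(n,u,v,z):
    o,d=ray(n,u,v); return o+d*(z-o[2])/d[2]
def tri(p,q):
    a,d=ray('top',*p); b,e=ray('side',*q)
    s=np.linalg.lstsq(np.c_[d,-e],b-a,rcond=None)[0]
    P,Q=a+d*s[0],b+e*s[1]; return (P+Q)/2,np.linalg.norm(P-Q)
E
python3 - <<'E'
from h import *
snap('top','t0.png');snap('side','s0.png')
for n in('top','side'): print(cams.camera_info(n), ray(n,320,240))
print(env.get_obs())
E
```

```text
{'fx': 433.1861544648333, 'fy': 433.1861544648333, 'cx': 322.54729201036406, 'cy': 241.63969918493035, 'k1': -0.09402049770013018, 'rvec': array([ 2.20093098, -2.14076589,  0.10181543]), 'tvec': array([0.00885503, 0.54957454, 1.27493644])} (array([0.42435439, 0.01931096, 1.32178817]), array([ 0.0994722 ,  0.00964689, -0.99499358]))
{'fx': 518.3938779004834, 'fy': 518.3938779004834, 'cx': 313.33459852222666, 'cy': 238.84501630592507, 'k1': -0.022073767288985812, 'rvec': array([ 2.0617659 ,  0.04670876, -0.01755702]), 'tvec': array([-0.51692074,  0.13420028,  1.36646703])} (array([ 0.55741175, -1.11957426,  0.76700361]), array([-0.01958804,  0.88044953, -0.47373509]))
{'time_s': 0.1, 'qpos': array([-64.22353048,  18.43573926,  -4.01471385,  83.16809755,
         1.29638928,  78.54047182,  -3.26021512]), 'joint_velocities': array([ 0.00223637, -0.05958204, -0.1005315 , -0.24041434,  0.01201225,
       -0.07679326,  0.09535329]), 'effort': array([-4.80243816e-04, -4.92572987e+01, -4.06001648e-01, -3.13399816e+01,
       -6.40755636e-02,  3.95277177e-02,  1.09315031e-04]), 'tool_pos': array([0.27422179, 0.58874952, 0.20635867]), 'tool_rot': array([-1.79900997e+02,  7.05402573e-03,  1.55032421e+02]), 'force': array([-0.05366407, -0.55267278, -0.11714461]), 'wrist_torque': array([ 0.01859241, -0.06945353,  0.02164242]), 'grasp_force': 0.0, 'grip_width': 0.0870604500914176}
```

View pics/t0.png

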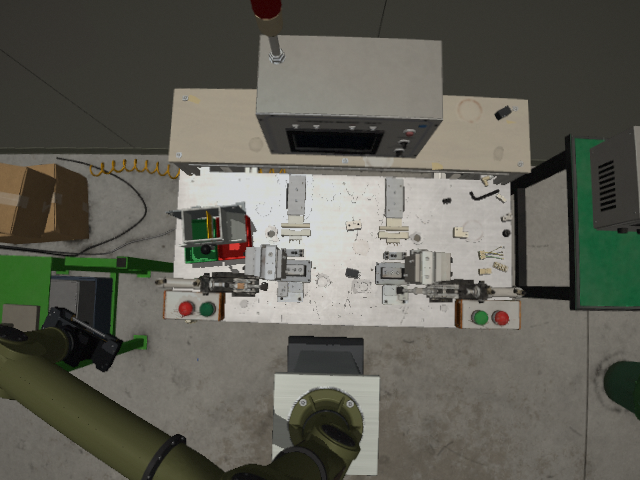

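View pics/s0.png

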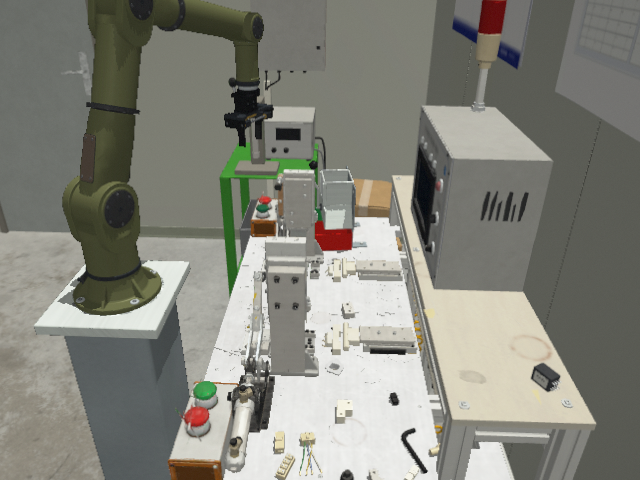

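The top picture shows the diverter at about (210,235), green bin left (+y) and red bin right (-y), so the ball must go to +y. Black candidates for the relay are at (352,272) and (446,200). I'll enlarge both areas.

Run:
```python
from h import *
t=cv2.imread('pics/t0.png');s=cv2.imread('pics/s0.png')
def c(im,x,y,w,h,k): return cv2.resize(im[y:y+h,x:x+w],None,fx=k,fy=k,interpolation=cv2.INTER_CUBIC)
A=c(t,165,195,100,75,5) # 500x375
B=c(t,330,255,45,37,6.0);B=cv2.resize(B,(280,225))
C=c(t,430,185,40,32,6);C=cv2.resize(C,(280,225))
D=c(s,270,150,100,110,4.5)
o=np.zeros((600,800,3),np.uint8);o[:375,:500]=A;o[375:600,:280]=B;o[375:600,290:570]=C
D=cv2.resize(s[160:260,310:360],(290,580));o[:580,505:795]=D
cv2.imwrite('pics/c0.png',o)
print(at_z('top',352,272,.014),at_z('top',446,200,.014),at_z('top',206,248,.245))
```

```text
[ 0.46084272 -0.06719642  0.014     ] [ 0.68996342 -0.35329387  0.014     ] [0.50392514 0.31545857 0.245     ]
```

View pics/c0.png

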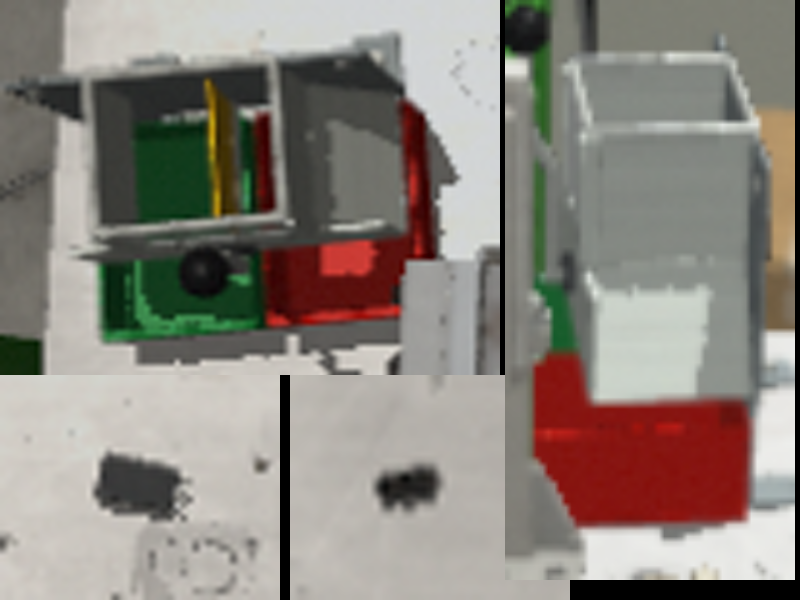

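Crop: the ball is at about (205.6,249), and the flap stands near upright. The relay (36 x 22 mm, pins on the right) is at (352,272); the smaller connector is at (446,200). Next I'll compute the poses and check them.

Run:
```python
from h import *
np.set_printoptions(precision=4,suppress=True)
f=lambda x,y:(165+x/5,195+y/5)
C=[at_z('top',*f(*p),.2) for p in[(97,232),(285,217),(275,65),(85,80)]]
m=np.mean(C,0);print('mouth',m,*C)
d=(C[0]-C[1]+C[3]-C[2]); print('y-axis yaw',np.degrees(np.arctan2(-d[0],d[1])),'dx,dy mm',[np.linalg.norm(C[i]-C[j]) for i,j in((0,1),(1,2),(2,3),(3,0))])
print('knob',tri(f(203,270),(314,165)), at_z('top',*f(203,270),.244))
g=lambda x,y:(330+x*45/280,255+(y-375)*37/225)
R=[at_z('top',*g(*p),.028) for p in[(105,457),(180,470),(172,517),(97,500)]]
print('relay',np.mean(R,0),[np.linalg.norm(R[i]-R[j-3]) for i,j in((0,1),(1,2),(2,3),(3,0))])
d=R[1]-R[0]+R[2]-R[3];print('long dir deg',np.degrees(np.arctan2(d[1],d[0])),d)
for p in [(248,247),(286,247),(286,279),(248,279),(308,262),(375,262),(408,250),(450,250)]: print('tower',p,at_z('top',*p,.29)[:2],at_z('top',*p,.05)[:2])
```

```text
mouth [0.5686 0.3418 0.2   ] [0.523  0.3864 0.2   ] [0.5336 0.2868 0.2   ] [0.614  0.2963 0.2   ] [0.6036 0.3978 0.2   ]
y-axis yaw 5.978951883373117 dx,dy mm [np.float64(0.10020841080242285), np.float64(0.08094857556271697), np.float64(0.1020609764785186), np.float64(0.08141428190906062)]
knob (array([0.5031, 0.3173, 0.2422]), np.float64(0.0029681176298588584)) [0.5015 0.3166 0.244 ]
relay [ 0.4567 -0.0671  0.028 ] [np.float64(0.04344371002551254), np.float64(0.04250362080401912), np.float64(0.04344371002551254), np.float64(0.04250362080401912)]
long dir deg -100.01420786787571 [-0.0128 -0.0723  0.    ]
tower (248, 247) [0.5059 0.2014] [0.5248 0.2437]
tower (286, 247) [0.5084 0.1101] [0.528  0.1313]
tower (286, 279) [0.4322 0.1075] [0.434 0.128]
tower (248, 279) [0.4295 0.1981] [0.4306 0.2397]
tower (308, 262) [0.474  0.0564] [0.4856 0.065 ]
tower (375, 262) [ 0.4784 -0.1033] [ 0.491  -0.1319]
tower (408, 250) [ 0.5093 -0.1822] [ 0.529  -0.2291]
tower (450, 250) [ 0.512  -0.2842] [ 0.5324 -0.3548]
```

Run:
```python
from h import *
t=cv2.imread('pics/t0.png')
cv2.imwrite('pics/c1.png',cv2.resize(t[225:325,160:320],(800,500),interpolation=cv2.INTER_CUBIC))
```

```text
(no output)
```

View pics/c1.png

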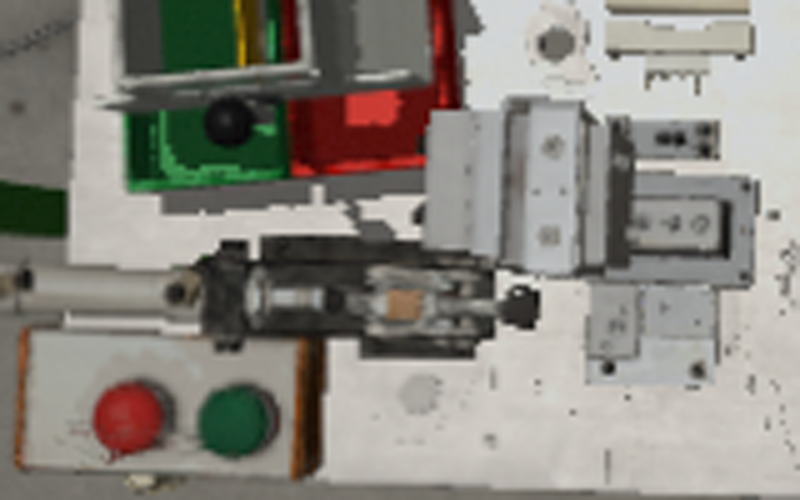

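Mouth at (0.569,0.342), yaw 6°; the knob's offset and height agree with the sizes given. I'll turn and lift, then go over the ball with open fingers straddling it along y.

```bash
python3 -m pendant '[{"spin":-0.97,"tz":-0.25},{"spin":-0.97,"tz":-0.25},{"spin":-0.97,"tz":-0.25},{"spin":-0.97,"tz":-0.25},{"spin":-0.97,"tz":-0.25},{"spin":-0.97,"tz":-0.25},{"spin":-0.97,"tz":-0.25},{"spin":-0.97,"tz":-0.25}]'; python3 -m pendant '[{"tx":-0.4,"ty":-0.59},{"tx":-0.4,"ty":-0.59},{"tx":-0.4,"ty":-0.59},{"tx":-0.4,"ty":-0.59},{"tx":-0.4,"ty":-0.59},{"tx":-0.4,"ty":-0.59},{"tx":-0.4,"ty":-0.59},{"tx":-0.4,"ty":-0.59},{"tx":-0.4,"ty":-0.59},{"tx":-0.4,"ty":-0.59}]'; python3 -m pendant '[{"claw":0.35},{"claw":0.35}]'
```

```text
invalid input at $[0]: expected keys tx, ty, tz, spin, claw
invalid input at $[0]: expected keys tx, ty, tz, spin, claw
invalid input at $[0]: expected keys tx, ty, tz, spin, claw
```

```bash
python3 -m pendant '[{"tx":0,"ty":0,"tz":-0.25,"spin":-0.97,"claw":0},{"tx":0,"ty":0,"tz":-0.25,"spin":-0.97,"claw":0},{"tx":0,"ty":0,"tz":-0.25,"spin":-0.97,"claw":0},{"tx":0,"ty":0,"tz":-0.25,"spin":-0.97,"claw":0},{"tx":0,"ty":0,"tz":-0.25,"spin":-0.97,"claw":0},{"tx":0,"ty":0,"tz":-0.25,"spin":-0.97,"claw":0},{"tx":0,"ty":0,"tz":-0.25,"spin":-0.97,"claw":0},{"tx":0,"ty":0,"tz":-0.25,"spin":-0.97,"claw":0}]'
```

```text
time_s: 1.1
tool_pos: [0.2743, 0.589, 0.3071]
tool_rot: [-179.9, -0.0, -173.8]
force: [1.3, 0.2, 0.2]
grip_width: 0.0872
grasp_force: 0.0
```

```bash
python3 -m pendant '[{"tx":-0.4,"ty":-0.59,"tz":0,"spin":0,"claw":0.35},{"tx":-0.4,"ty":-0.59,"tz":0,"spin":0,"claw":0.35},{"tx":-0.4,"ty":-0.59,"tz":0,"spin":0,"claw":0.35},{"tx":-0.4,"ty":-0.59,"tz":0,"spin":0,"claw":0.35},{"tx":-0.4,"ty":-0.59,"tz":0,"spin":0,"claw":0.35},{"tx":-0.4,"ty":-0.59,"tz":0,"spin":0,"claw":0.35},{"tx":-0.4,"ty":-0.59,"tz":0,"spin":0,"claw":0.35},{"tx":-0.4,"ty":-0.59,"tz":0,"spin":0,"claw":0.35},{"tx":-0.4,"ty":-0.59,"tz":0,"spin":0,"claw":0.35},{"tx":-0.4,"ty":-0.59,"tz":0,"spin":0,"claw":0.35}]' && python3 -m pendant '[{"tx":0,"ty":0,"tz":0,"spin":0,"claw":0.35},{"tx":0,"ty":0,"tz":0,"spin":0,"claw":0.35}]'
```

```text
time_s: 2.35
tool_pos: [0.505, 0.316, 0.3069]
tool_rot: [-180.0, -0.0, -173.9]
force: [0.6, 0.3, 0.4]
grip_width: 0.0567
grasp_force: 0.0
time_s: 2.6
tool_pos: [0.5039, 0.3177, 0.307]
tool_rot: [180.0, -0.1, -173.9]
force: [0.1, -0.1, 0.1]
grip_width: 0.0568
grasp_force: 0.0
```

```bash
python3 -m pendant '[{"tx":0,"ty":0,"tz":0.35,"spin":0,"claw":0.35},{"tx":0,"ty":0,"tz":0.35,"spin":0,"claw":0.35},{"tx":0,"ty":0,"tz":0.35,"spin":0,"claw":0.35},{"tx":0,"ty":0,"tz":0.35,"spin":0,"claw":0.35},{"tx":0,"ty":0,"tz":0,"spin":0,"claw":0.35}]' && python3 -m pendant '[{"tx":0,"ty":0.2,"tz":0,"spin":0,"claw":0.35},{"tx":0,"ty":0.2,"tz":0,"spin":0,"claw":0.35},{"tx":0,"ty":0.2,"tz":0,"spin":0,"claw":0.35},{"tx":0,"ty":0.2,"tz":0.04,"spin":0,"claw":0.35},{"tx":0,"ty":0.2,"tz":0.04,"spin":0,"claw":0.35},{"tx":0,"ty":0.2,"tz":0.04,"spin":0,"claw":0.35},{"tx":0,"ty":0.2,"tz":0.04,"spin":0,"claw":0.35},{"tx":0,"ty":0.2,"tz":0.04,"spin":0,"claw":0.35},{"tx":0,"ty":0.2,"tz":0.04,"spin":0,"claw":0.35}]'
```

```text
time_s: 3.22
tool_pos: [0.5035, 0.3165, 0.2351]
tool_rot: [-179.9, -0.2, -173.9]
force: [-0.3, -0.0, -0.3]
grip_width: 0.0568
grasp_force: 0.0
time_s: 4.35
tool_pos: [0.4939, 0.4129, 0.2319]
tool_rot: [179.4, 0.3, -173.7]
force: [-4.9, 3.8, 15.7]
grip_width: 0.0565
grasp_force: 6.7
```

Run:
```python
from h import *
im=snap('top','t1.png')
cv2.imwrite('pics/c2.png',cv2.resize(im[180:280,150:280,::-1],(780,600),interpolation=cv2.INTER_CUBIC))
```

```text
(no output)
```

View pics/c2.png

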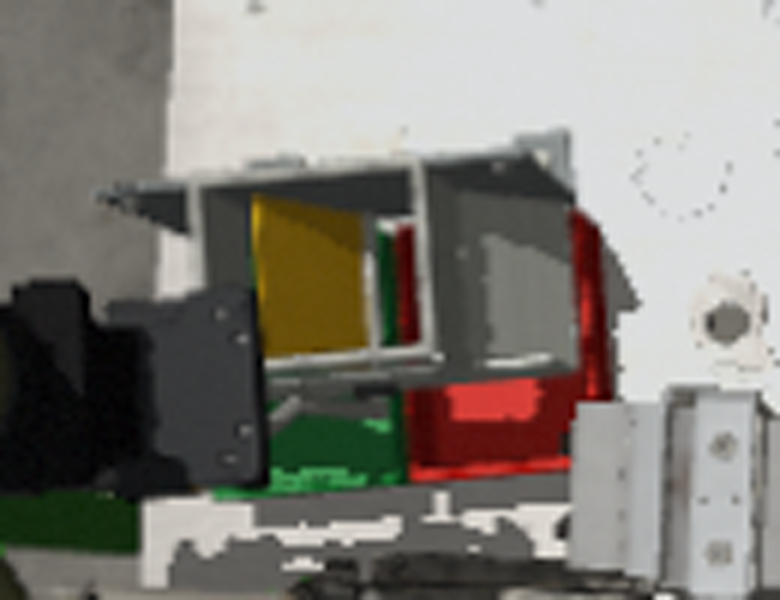

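The flap (edge at crop x≈255, wall at ≈205) leans to the green side by roughly 0.4 rad. I'll push on a little to the stop.

```bash
python3 -m pendant '[{"tx":0,"ty":0.1,"tz":0,"spin":0,"claw":0.35},{"tx":0,"ty":0.1,"tz":0,"spin":0,"claw":0.35},{"tx":0,"ty":0,"tz":0,"spin":0,"claw":0.35}]'
```

```text
time_s: 4.78
tool_pos: [0.4929, 0.4215, 0.2289]
tool_rot: [179.6, 0.2, -173.7]
force: [-2.3, 3.0, 8.3]
grip_width: 0.0567
grasp_force: 3.6
```

```bash
python3 -m pendant '[{"tx":0,"ty":-0.14,"tz":0,"spin":0,"claw":0.35},{"tx":0,"ty":-0.1,"tz":0,"spin":0,"claw":0.3},{"tx":0,"ty":0,"tz":-0.5,"spin":0,"claw":0.3},{"tx":0,"ty":0,"tz":-0.5,"spin":0,"claw":0.3},{"tx":0,"ty":0,"tz":-0.5,"spin":0,"claw":0.3},{"tx":0,"ty":0,"tz":-0.5,"spin":0,"claw":0.3},{"tx":0,"ty":0,"tz":0,"spin":0,"claw":0.3}]'
python3 - <<'E'
from h import *
im=cv2.imread('pics/t1.png');g=im[255:292,330:375].max(2)
print(g[10:28,8:36])
m=(g<90).astype(np.uint8);n,l,s,c=cv2.connectedComponentsWithStats(m)
k=1+np.argmax(s[1:,4]);p=np.argwhere(l==k)[:,::-1]+[330,255]
W=np.array([at_z('top',u,v,.028)[:2] for u,v in p])
r=cv2.minAreaRect((W*1000).astype(np.float32));print(s[k],r,cv2.boxPoints(r))
print(env.get_obs()['qpos'])
E
```

```text
time_s: 5.65
tool_pos: [0.4961, 0.4046, 0.327]
tool_rot: [179.9, 0.2, -174.0]
force: [0.2, 1.0, -0.4]
grip_width: 0.0609
grasp_force: 0.0
[[219 220 219 218 220 219 219 219 216 215 216 214 214 215 215 219 219 217
  213 211 210 212 211 210 213 213 208 208]
 [219 220 219 219 220 219 220 220 219 217 213 211 211 213 213 216 216 215
  215 207 203 211 212 211 214 213 211 211]
 [219 219 220 220 220 220 221 220 220 177 213 212 212 214 212 214 214 211
  214 212 206 213 214 213 213 214 213 213]
 [219 220 219 220 221 220 220 220 179  92 105 116 139 176 169 216 217 214
  216 217 218 216 214 215 213 214 216 216]
 [217 219 220 219 218 217 218 219 100  67  66  67  72  86  83 128 128 141
  180 213 214 212 210 209 211 212 213 213]
 [220 219 219 217 216 216 218 219  84  62  64  65  64  63  63  70  71  74
   90 109 154 210 209 209 209 211 210 210]
 [218 215 213 214 216 218 217 219  64  61  61  61  62  62  64  64  62  62
   62  63  94 207 209 212 213 213 211 208]
 [215 211 213 214 214 217 215 178  68  60  61  63  61  62  63  64  64  61
   60  59  59 136 157 209 211 210 209 209]
 [216 214 214 216 215 215 
[... 756 characters left out ...]
201 197 189 197 201 199 199 180 198]
 [213 212 213 214 215 214 213 214 210 212 209 208 209 209 201 184 182 182
  186 196 191 190 190 192 194 190 192 189]
 [216 215 215 215 215 214 214 213 213 213 213 210 209 203 185 178 178 178
  178 173 194 190 189 192 183 185 188 185]
 [218 217 216 215 215 214 213 214 213 213 215 213 212 205 184 182 180 181
  183 126 172 196 193 148 181 130 146 164]]
[15 14 14  9 87] ((458.7085876464844, -65.100830078125), (36.61442947387695, 21.347501754760742), 79.02481079101562) [[444.74466  -81.04109 ]
 [465.7017   -85.105316]
 [472.67252  -49.16057 ]
 [451.71548  -45.096344]]
[-43.39049422  15.50978989   2.34357539  73.33063962  -0.61443512
  90.98281729  54.87788761]
```

The relay fits a 36.6 x 21.3 mm box at (0.459,-0.065), long axis at 79°. Moving over it, then turning +107°.

```bash
python3 -m pendant '[{"tx":0.18,"ty":-0.93,"tz":0,"spin":0,"claw":0.3},{"tx":0.18,"ty":-0.93,"tz":0,"spin":0,"claw":0.3},{"tx":0.18,"ty":-0.93,"tz":0,"spin":0,"claw":0.3},{"tx":0.18,"ty":-0.93,"tz":0,"spin":0,"claw":0.3},{"tx":0.18,"ty":-0.93,"tz":0,"spin":0,"claw":0.3},{"tx":0.18,"ty":-0.93,"tz":0,"spin":0,"claw":0.3},{"tx":0.18,"ty":-0.93,"tz":0,"spin":0,"claw":0.3},{"tx":0.18,"ty":-0.93,"tz":0,"spin":0,"claw":0.3},{"tx":0.18,"ty":-0.93,"tz":0,"spin":0,"claw":0.3},{"tx":0.18,"ty":-0.93,"tz":0,"spin":0,"claw":0.3}]' && python3 -m pendant '[{"tx":0,"ty":0,"tz":0,"spin":1,"claw":0.3},{"tx":0,"ty":0,"tz":0,"spin":1,"claw":0.3},{"tx":0,"ty":0,"tz":0,"spin":1,"claw":0.3},{"tx":0,"ty":0,"tz":0,"spin":1,"claw":0.3},{"tx":0,"ty":0,"tz":0,"spin":1,"claw":0.3},{"tx":0,"ty":0,"tz":0,"spin":1,"claw":0.3},{"tx":0,"ty":0,"tz":0,"spin":1,"claw":0.3},{"tx":0,"ty":0,"tz":0,"spin":1,"claw":0.3},{"tx":0,"ty":0,"tz":0,"spin":1,"claw":0.3}]' && python3 -m pendant '[{"tx":0,"ty":0,"tz":0,"spin":1,"claw":0.3},{"tx":0,"ty":0,"tz":0,"spin":1,"claw":0.3},{"tx":0,"ty":0,"tz":0,"spin":1,"claw":0.3},{"tx":0,"ty":0,"tz":0,"spin":1,"claw":0.3},{"tx":0,"ty":0,"tz":0,"spin":1,"claw":0.3},{"tx":0,"ty":0,"tz":0,"spin":1,"claw":0.3},{"tx":0,"ty":0,"tz":0,"spin":1,"claw":0.3},{"tx":0,"ty":0,"tz":0,"spin":1,"claw":0.3},{"tx":0,"ty":0,"tz":0,"spin":1,"claw":0.3}]' && python3 -m pendant '[{"tx":0,"ty":0,"tz":0,"spin":1,"claw":0.3},{"tx":0,"ty":0,"tz":0,"spin":1,"claw":0.3},{"tx":0,"ty":0,"tz":0,"spin":1,"claw":0.3},{"tx":0,"ty":0,"tz":0,"spin":1,"claw":0.3},{"tx":0,"ty":0,"tz":0,"spin":1,"claw":0.3},{"tx":0,"ty":0,"tz":0,"spin":1,"claw":0.3},{"tx":0,"ty":0,"tz":0,"spin":1,"claw":0.3},{"tx":0,"ty":0,"tz":0,"spin":1,"claw":0.3},{"tx":0,"ty":0,"tz":0,"spin":0.7,"claw":0.3},{"tx":0,"ty":0,"tz":0,"spin":0,"claw":0.3}]'
```

```text
time_s: 6.9
tool_pos: [0.4538, -0.069, 0.3236]
tool_rot: [180.0, -0.1, -173.9]
force: [0.6, -0.5, 0.8]
grip_width: 0.0611
grasp_force: 0.0
time_s: 8.02
tool_pos: [0.4541, -0.0675, 0.3235]
tool_rot: [-179.9, -0.1, 149.9]
force: [-0.1, -0.4, -1.1]
grip_width: 0.0612
grasp_force: 0.0
time_s: 9.15
tool_pos: [0.4541, -0.0675, 0.3235]
tool_rot: [-179.9, -0.1, 113.9]
force: [0.9, 0.3, 0.2]
grip_width: 0.061
grasp_force: 0.0
time_s: 10.4
tool_pos: [0.4542, -0.0675, 0.3238]
tool_rot: [-179.9, 0.0, 79.3]
force: [-0.3, -0.4, -0.4]
grip_width: 0.061
grasp_force: 0.0
```

```bash
python3 -m pendant '[{"tx":0.06,"ty":0.08,"tz":0.6,"spin":0,"claw":0.3},{"tx":0,"ty":0,"tz":0.8,"spin":0,"claw":0.3},{"tx":0,"ty":0,"tz":0.8,"spin":0,"claw":0.3},{"tx":0,"ty":0,"tz":0.8,"spin":0,"claw":0.3},{"tx":0,"ty":0,"tz":0.8,"spin":0,"claw":0.3},{"tx":0,"ty":0,"tz":0.8,"spin":0,"claw":0.3},{"tx":0,"ty":0,"tz":0.4,"spin":0,"claw":0.3},{"tx":0,"ty":0,"tz":0,"spin":0,"claw":0.3}]'
python3 - <<'E'
from h import *
a=snap('side','s1.png');b=snap('top','t2.png')
z=lambda im,x,y:cv2.resize(im[y:y+75,x:x+65,::-1],(400,460),interpolation=cv2.INTER_CUBIC)
cv2.imwrite('pics/c3.png',np.hstack([z(a,290,260),z(b,320,235)]))
E
```

```text
time_s: 11.4
tool_pos: [0.4572, -0.0651, 0.0732]
tool_rot: [-179.7, 0.1, 79.3]
force: [-0.0, -0.2, 0.0]
grip_width: 0.0609
grasp_force: 0.0
```

View pics/c3.png

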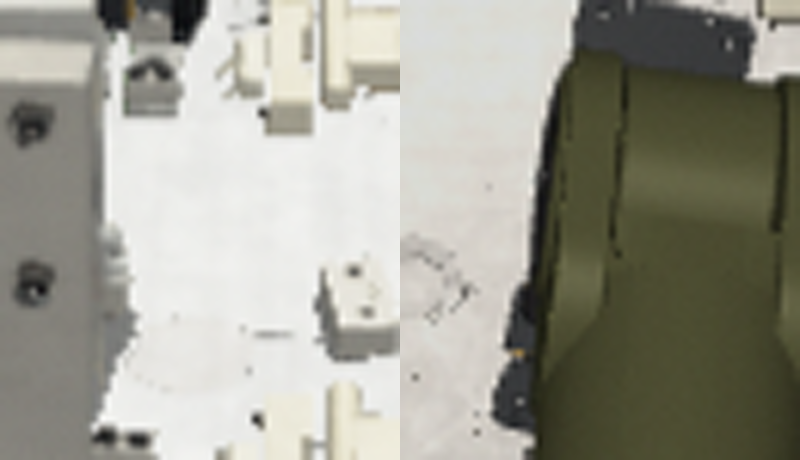

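The relay is hidden by the tower (side view) and by the arm (top view). The measured pose is sound, so I'll descend and grip.

```bash
python3 -m pendant '[{"tx":0,"ty":0,"tz":0.5,"spin":0,"claw":0.3},{"tx":0,"ty":0,"tz":0.52,"spin":0,"claw":0.3},{"tx":0,"ty":0,"tz":0,"spin":0,"claw":0.3},{"tx":0,"ty":0,"tz":0,"spin":0,"claw":1},{"tx":0,"ty":0,"tz":0,"spin":0,"claw":1},{"tx":0,"ty":0,"tz":0,"spin":0,"claw":1},{"tx":0,"ty":0,"tz":0,"spin":0,"claw":1},{"tx":0,"ty":0,"tz":0,"spin":0,"claw":1}]' 15
```

```text
time_s: 12.5
tool_pos: [0.4594, -0.0651, 0.0245]
tool_rot: [180.0, -0.0, 79.3]
force: [0.4, -0.0, -0.1]
grip_width: 0.019
grasp_force: 0.0
```

```bash
python3 -m pendant '[{"tx":0,"ty":0,"tz":0,"spin":0,"claw":1},{"tx":0,"ty":0,"tz":0,"spin":0,"claw":1}]'
python3 - <<'E'
from h import *
a=snap('side','s2.png');b=snap('top','t3.png')
z=lambda im,x,y:cv2.resize(im[y:y+75,x:x+65,::-1],(400,460),interpolation=cv2.INTER_CUBIC)
cv2.imwrite('pics/c4.png',np.hstack([z(a,270,260),z(b,320,235)]))
E
```

```text
time_s: 12.75
tool_pos: [0.4594, -0.0651, 0.0243]
tool_rot: [-180.0, -0.0, 79.3]
force: [0.9, 0.3, 0.2]
grip_width: 0.0026
grasp_force: 0.0
```

Nothing gripped: the fingers closed fully. Lifting to look.

```bash
python3 -m pendant '[{"tx":0,"ty":0,"tz":-0.8,"spin":0,"claw":0.3},{"tx":0,"ty":0,"tz":-0.8,"spin":0,"claw":0.3},{"tx":0,"ty":0,"tz":-0.8,"spin":0,"claw":0.3},{"tx":0,"ty":0,"tz":-0.8,"spin":0,"claw":0.3},{"tx":0,"ty":0,"tz":-0.8,"spin":0,"claw":0.3},{"tx":0,"ty":0,"tz":-0.8,"spin":0,"claw":0.3},{"tx":0.8,"ty":0,"tz":-0.4,"spin":0,"claw":0.3},{"tx":0.8,"ty":0,"tz":0,"spin":0,"claw":0.3},{"tx":0.8,"ty":0,"tz":0,"spin":0,"claw":0.3},{"tx":0.8,"ty":0,"tz":0,"spin":0,"claw":0.3}]'
python3 - <<'E'
from h import *
a=snap('side','s3.png');b=snap('top','t4.png')
z=lambda im,x,y,w,h,W,H:cv2.resize(im[y:y+h,x:x+w,::-1],(W,H),interpolation=cv2.INTER_CUBIC)
cv2.imwrite('pics/c5.png',np.vstack([z(b,320,160,200,75,800,300),np.hstack([z(b,320,235,100,75,400,300),z(a,320,290,100,75,400,300)])]))
E
```

```text
time_s: 14.1
tool_pos: [0.4892, 0.0933, 0.2844]
tool_rot: [180.0, -0.0, 79.3]
force: [0.4, -0.5, 0.0]
grip_width: 0.061
grasp_force: 0.0
```

View pics/c5.png

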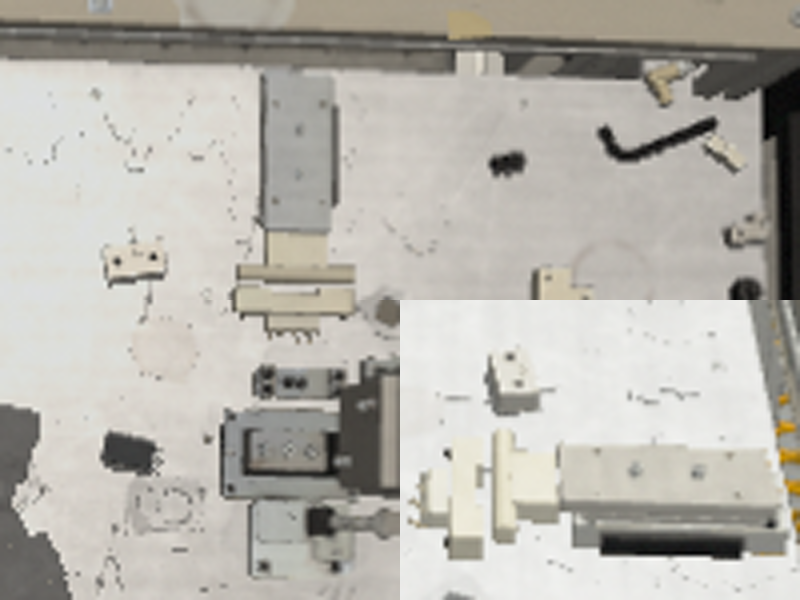

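The dark rectangle at top (352,272) has not moved at all although the fingers closed on it, so it may be flat. I'll look for other candidates on the right and compare with the first picture.

Run:
```python
from h import *
np.set_printoptions(precision=4,suppress=True)
a=cv2.imread('pics/t0.png');b=cv2.imread('pics/t4.png');s=cv2.imread('pics/s3.png')
d=np.abs(a.astype(int)-b)[262:282,338:366].max(2);print('diff',d.max(),d.mean())
c=cams.camera_info('side')
def proj(n,P):
    c=cams.camera_info(n);R=cv2.Rodrigues(np.array(c['rvec'],float))[0];q=R@np.array(P)+c['tvec'];x=q[:2]/q[2];x=x*(1+c['k1']*(x@x));return x*[c['fx'],c['fy']]+[c['cx'],c['cy']]
print('side of candidate',proj('side',[.4587,-.0651,.014]),'tower edge side?')
print('TCP in top',proj('top',env.get_obs()['tool_pos']),proj('side',env.get_obs()['tool_pos']))
print('connector',at_z('top',446,200,.01), 'side px', proj('side',at_z('top',446,200,.01)))
z=lambda im,x,y,w,h,W,H:cv2.resize(im[y:y+h,x:x+w],(W,H),interpolation=cv2.INTER_CUBIC)
cv2.imwrite('pics/c6.png',np.hstack([z(b,425,165,100,120,400,480),np.vstack([z(s,260,360,200,120,400,240),z(s,270,255,100,60,400,240)])]))
```

```text
diff 14 10.230357142857143
side of candidate [288.7173 304.9989] tower edge side?
TCP in top [291.1796 255.5058] [304.4051 179.4361]
connector [ 0.6908 -0.3544  0.01  ] side px [393.3162 395.047 ]
```

View pics/c6.png

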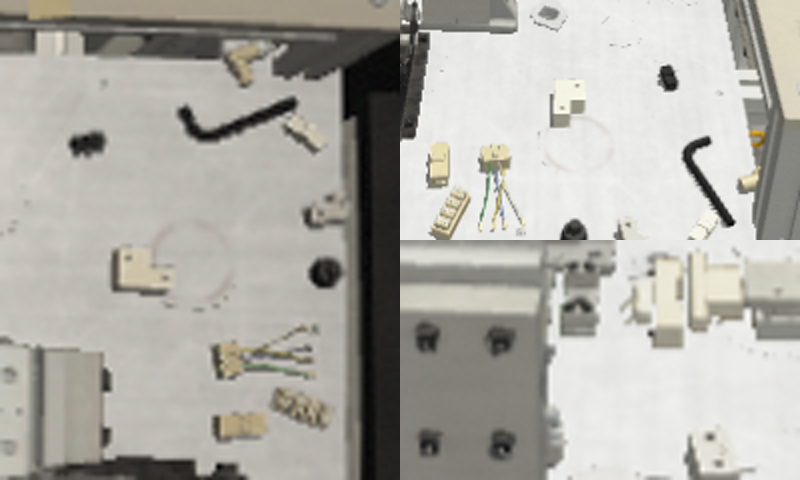

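Run:
```python
from h import *
np.set_printoptions(precision=4,suppress=True)
print('shelf obj',tri((502,112),(545,377)))
for p in [(505,218),(506,233),(352,272)]: print(p,at_z('top',*p,.014))
for p,q in [((352,225),(348,311)),((458,232),(344,410))]: print('insert',tri(p,q))
a=cv2.imread('pics/t0.png');b=cv2.imread('pics/t4.png');s=cv2.imread('pics/s0.png')
z=lambda im,x,y,w,h,W,H:cv2.resize(im[y:y+h,x:x+w],(W,H),interpolation=cv2.INTER_NEAREST)
cv2.imwrite('pics/c7.png',np.vstack([np.hstack([z(a,335,255,40,30,400,300),z(b,335,255,40,30,400,300)]),np.hstack([z(s,520,355,50,38,400,300),z(a,482,92,40,30,400,300)])]))
```

```text
shelf obj (array([ 0.9139, -0.4704,  0.1753]), np.float64(0.0015829043796577896))
(505, 218) [ 0.6396 -0.5397  0.014 ]
(506, 233) [ 0.5928 -0.5421  0.014 ]
(352, 272) [ 0.4608 -0.0672  0.014 ]
insert (array([ 0.6059, -0.0649,  0.001 ]), np.float64(0.0008581771201338604))
insert (array([ 0.5927, -0.3932,  0.0049]), np.float64(1.2614115375344614e-06))
```

View pics/c7.png

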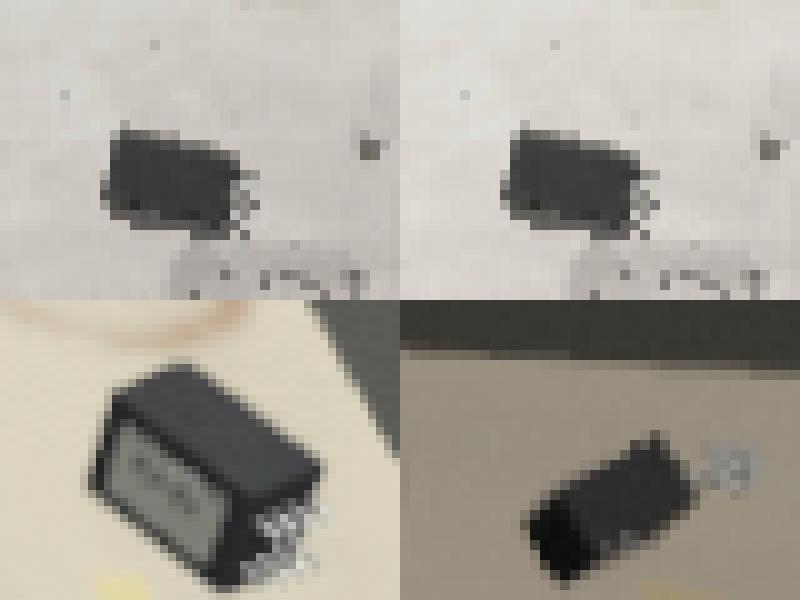

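The shelf relay is a twin standing out of reach (z = 0.175); the bench object is the relay, and it's unmoved. So the fingertips probably passed above it, which the upward force at the ball also suggests. I'll go back and feel downwards with open fingers.

Run:
```python
from h import *
def proj(n,P):
    c=cams.camera_info(n);R=cv2.Rodrigues(np.array(c['rvec'],float))[0];q=R@np.array(P)+c['tvec'];x=q[:2]/q[2];x=x*(1+c['k1']*(x@x));return x*[c['fx'],c['fy']]+[c['cx'],c['cy']]
o=env.get_obs();p=o['tool_pos'];print(o['tool_pos'],o['grip_width'])
s=cv2.imread('pics/s3.png');t=cv2.imread('pics/t4.png')
K=5
def crop(im,n,x,y,w,h):
    c=cv2.resize(im[y:y+h,x:x+w],None,fx=K,fy=K,interpolation=cv2.INTER_CUBIC)
    for dz,col in((0,(0,255,0)),(-.017,(0,0,255)),(.051,(255,0,255))):
        u=(proj(n,p+[0,0,dz])-[x-.5,y-.5])*K; cv2.drawMarker(c,tuple(int(i) for i in u),col,0,14,1)
    return c
cv2.imwrite('pics/c8.png',np.hstack([crop(s,'side',265,120,80,110),crop(t,'top',255,200,80,110)]))
```

```text
[0.48880578 0.09750432 0.2837901 ] 0.06085025569657233
```

View pics/c8.png

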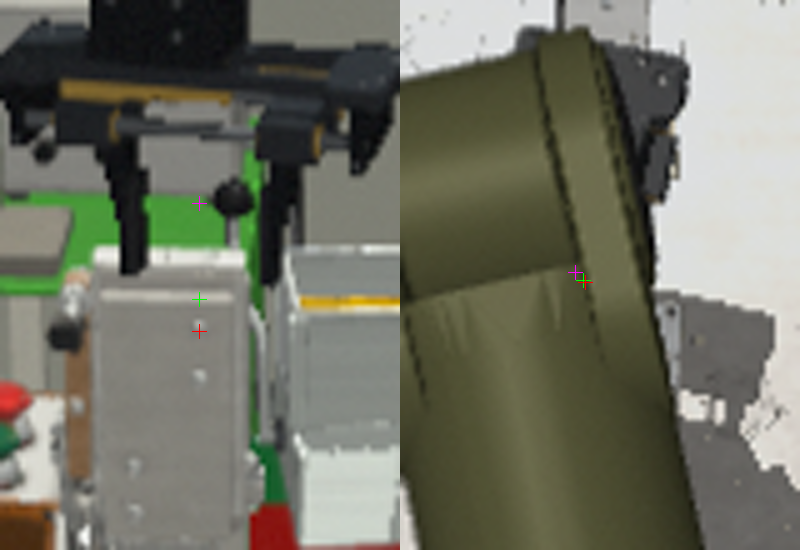

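The picture shows the fingertips at crop row 280 where 330 was expected: the fingers stand about 28 mm higher than the reported pose implies. Going back, then down below the earlier height while watching the force.

```bash
python3 -m pendant '[{"tx":-0.82,"ty":0,"tz":0,"spin":0,"claw":0.3},{"tx":-0.82,"ty":0,"tz":0,"spin":0,"claw":0.3},{"tx":-0.82,"ty":0.03,"tz":0,"spin":0,"claw":0.3},{"tx":-0.84,"ty":0,"tz":0.2,"spin":0,"claw":0.3},{"tx":0,"ty":0,"tz":0.8,"spin":0,"claw":0.3},{"tx":0,"ty":0,"tz":0.8,"spin":0,"claw":0.3},{"tx":0,"ty":0,"tz":0.8,"spin":0,"claw":0.3},{"tx":0,"ty":0,"tz":0.8,"spin":0,"claw":0.3},{"tx":0,"ty":0,"tz":0.8,"spin":0,"claw":0.3},{"tx":0,"ty":0,"tz":0.8,"spin":0,"claw":0.3}]' && python3 -m pendant '[{"tx":0,"ty":0,"tz":0.2,"spin":0,"claw":0.3},{"tx":0,"ty":0,"tz":0.1,"spin":0,"claw":0.3},{"tx":0,"ty":0,"tz":0,"spin":0,"claw":0.3}]'
```

```text
time_s: 15.45
tool_pos: [0.4597, -0.071, 0.0333]
tool_rot: [180.0, 0.0, 79.2]
force: [-0.1, 0.2, -0.4]
grip_width: 0.0606
grasp_force: 0.0
time_s: 15.82
tool_pos: [0.4609, -0.0705, 0.0205]
tool_rot: [179.9, -0.0, 79.3]
force: [0.1, 0.3, 0.4]
grip_width: 0.061
grasp_force: 0.0
```

```bash
python3 -m pendant '[{"tx":0.11,"ty":-0.04,"tz":0.1,"spin":0,"claw":0.3},{"tx":0,"ty":0,"tz":0.1,"spin":0,"claw":0.3},{"tx":0,"ty":0,"tz":0.1,"spin":0,"claw":0.3},{"tx":0,"ty":0,"tz":0,"spin":0,"claw":0.3}]' && python3 -m pendant '[{"tx":0,"ty":0,"tz":0.08,"spin":0,"claw":0.3},{"tx":0,"ty":0,"tz":0,"spin":0,"claw":0.3}]'
```

```text
time_s: 16.32
tool_pos: [0.4586, -0.0646, 0.0039]
tool_rot: [-180.0, 0.0, 79.3]
force: [0.9, -0.2, 0.6]
grip_width: 0.0605
grasp_force: 0.0
time_s: 16.58
tool_pos: [0.4587, -0.0646, 0.0001]
tool_rot: [-180.0, 0.0, 79.3]
force: [-0.4, -1.2, 0.1]
grip_width: 0.0611
grasp_force: 0.0
```

TCP reads 0 with no bench contact, so the height bias is confirmed. A bit lower, then grip.

```bash
python3 -m pendant '[{"tx":0,"ty":0,"tz":0.06,"spin":0,"claw":0.3},{"tx":0,"ty":0,"tz":0.06,"spin":0,"claw":0.3},{"tx":0,"ty":0,"tz":0,"spin":0,"claw":0.3},{"tx":0,"ty":0,"tz":0,"spin":0,"claw":1},{"tx":0,"ty":0,"tz":0,"spin":0,"claw":1},{"tx":0,"ty":0,"tz":0,"spin":0,"claw":1},{"tx":0,"ty":0,"tz":0,"spin":0,"claw":1},{"tx":0,"ty":0,"tz":0,"spin":0,"claw":1},{"tx":0,"ty":0,"tz":0,"spin":0,"claw":1},{"tx":0,"ty":0,"tz":0,"spin":0,"claw":1}]' 15
```

```text
time_s: 17.82
tool_pos: [0.459, -0.0645, -0.0056]
tool_rot: [180.0, -0.0, 79.3]
force: [-0.6, 1.1, -0.0]
grip_width: 0.022
grasp_force: 15.0
```

Gripped (22 mm, 15 N). Lifting above the towers and carrying it over the mouth.

```bash
python3 -m pendant '[{"tx":0,"ty":0,"tz":-0.5,"spin":0,"claw":1},{"tx":0,"ty":0,"tz":-0.8,"spin":0,"claw":1},{"tx":0,"ty":0,"tz":-0.8,"spin":0,"claw":1},{"tx":0,"ty":0,"tz":-0.8,"spin":0,"claw":1},{"tx":0,"ty":0,"tz":-0.8,"spin":0,"claw":1},{"tx":0,"ty":0,"tz":-0.8,"spin":0,"claw":1},{"tx":0,"ty":0,"tz":-0.8,"spin":0,"claw":1},{"tx":0,"ty":0,"tz":-0.8,"spin":0,"claw":1},{"tx":0,"ty":0,"tz":-0.7,"spin":0,"claw":1},{"tx":0,"ty":0,"tz":0,"spin":0,"claw":1}]'
```

```text
time_s: 19.08
tool_pos: [0.4602, -0.0647, 0.337]
tool_rot: [179.7, -0.1, 79.3]
force: [-0.7, -0.7, -0.9]
grip_width: 0.0218
grasp_force: 15.0
```

```bash
python3 -m pendant '[{"tx":0.82,"ty":0.07,"tz":0,"spin":0,"claw":1},{"tx":0.82,"ty":0.07,"tz":0,"spin":0,"claw":1},{"tx":0.82,"ty":0.07,"tz":0,"spin":0,"claw":1},{"tx":0.82,"ty":0.07,"tz":0,"spin":0,"claw":1},{"tx":0.82,"ty":0.07,"tz":0,"spin":0,"claw":1},{"tx":0.82,"ty":0.07,"tz":0,"spin":0,"claw":1},{"tx":0.82,"ty":0.07,"tz":0,"spin":0,"claw":1},{"tx":0.82,"ty":0.07,"tz":0,"spin":0,"claw":1},{"tx":0.82,"ty":0.07,"tz":0,"spin":0,"claw":1},{"tx":0.82,"ty":0.04,"tz":0,"spin":0,"claw":1}]' && python3 -m pendant '[{"tx":0,"ty":0,"tz":0,"spin":-1,"claw":1},{"tx":0,"ty":0,"tz":0,"spin":-1,"claw":1},{"tx":0,"ty":0,"tz":0,"spin":-1,"claw":1},{"tx":0,"ty":0,"tz":0,"spin":-1,"claw":1},{"tx":0,"ty":0,"tz":0,"spin":-1,"claw":1},{"tx":0,"ty":0,"tz":0,"spin":-1,"claw":1},{"tx":0,"ty":0,"tz":0,"spin":-1,"claw":1},{"tx":0,"ty":0,"tz":0,"spin":-1,"claw":1},{"tx":0,"ty":0,"tz":0,"spin":-1,"claw":1}]' && python3 -m pendant '[{"tx":0,"ty":0,"tz":0,"spin":-1,"claw":1},{"tx":0,"ty":0,"tz":0,"spin":-1,"claw":1},{"tx":0,"ty":0,"tz":0,"spin":-1,"claw":1},{"tx":0,"ty":0,"tz":0,"spin":-1,"claw":1},{"tx":0,"ty":0,"tz":0,"spin":-1,"claw":1},{"tx":0,"ty":0,"tz":0,"spin":-1,"claw":1},{"tx":0,"ty":0,"tz":0,"spin":-1,"claw":1},{"tx":0,"ty":0,"tz":0,"spin":-1,"claw":1},{"tx":0,"ty":0,"tz":0,"spin":-1,"claw":1}]' && python3 -m pendant '[{"tx":0,"ty":0,"tz":0,"spin":-1,"claw":1},{"tx":0,"ty":0,"tz":0,"spin":-1,"claw":1},{"tx":0,"ty":0,"tz":0,"spin":-1,"claw":1},{"tx":0,"ty":0,"tz":0,"spin":-1,"claw":1},{"tx":0,"ty":0,"tz":0,"spin":-1,"claw":1},{"tx":0,"ty":0,"tz":0,"spin":-1,"claw":1},{"tx":0,"ty":0,"tz":0,"spin":-1,"claw":1},{"tx":0,"ty":0,"tz":0,"spin":-1,"claw":1},{"tx":0,"ty":0,"tz":0,"spin":-0.7,"claw":1},{"tx":0,"ty":0,"tz":0,"spin":0,"claw":1}]'
```

```text
time_s: 20.32
tool_pos: [0.5681, 0.3328, 0.3323]
tool_rot: [-179.9, 0.1, 79.3]
force: [1.4, -0.2, -0.2]
grip_width: 0.0219
grasp_force: 15.0
time_s: 21.45
tool_pos: [0.5677, 0.3317, 0.3323]
tool_rot: [-179.8, 0.0, 115.4]
force: [1.1, -0.8, -0.8]
grip_width: 0.0216
grasp_force: 15.0
time_s: 22.58
tool_pos: [0.5677, 0.3317, 0.3323]
tool_rot: [-179.9, -0.1, 151.4]
force: [0.1, 0.3, -0.6]
grip_width: 0.0219
grasp_force: 15.0
time_s: 23.82
tool_pos: [0.5678, 0.3317, 0.3326]
tool_rot: [-179.9, -0.1, -174.0]
force: [0.5, -0.7, -0.3]
grip_width: 0.0222
grasp_force: 15.0
```

```bash
python3 - <<'E'
from h import *
snap('side','s4.png')
for f in('t0','t1','t4'):
    im=cv2.imread(f'pics/{f}.png')[195:250,170:240];h=cv2.cvtColor(im,cv2.COLOR_BGR2HSV)
    m=(h[...,0]>18)&(h[...,0]<32)&(h[...,1]>150)&(h[...,2]>90);p=np.argwhere(m);print(f,len(p),(p.min(0)+[195,170])[::-1] if len(p) else 0,(p.max(0)+[195,170])[::-1] if len(p) else 0)
for a in (.35,.4,.45,.5):
    c=cams.camera_info('top');R=cv2.Rodrigues(np.array(c['rvec'],float))[0]
    y=.084*np.sin(a);z=.1+.084*np.cos(a)
    P=np.array([.568-.1045*y+.0*1,.342+.9945*y,z]);q=R@P+c['tvec'];x=q[:2]/q[2];x=x*(1+c['k1']*(x@x));print(a,x*[c['fx'],c['fy']]+[c['cx'],c['cy']])
E
python3 -m pendant '[{"tx":0,"ty":0,"tz":0.4,"spin":0,"claw":1},{"tx":0,"ty":0,"tz":0.5,"spin":0,"claw":1},{"tx":0,"ty":0,"tz":0.5,"spin":0,"claw":1},{"tx":0,"ty":0,"tz":0.5,"spin":0,"claw":1},{"tx":0,"ty":0,"tz":0.4,"spin":0,"claw":1},{"tx":0,"ty":0,"tz":0.2,"spin":0,"claw":1},{"tx":0,"ty":0,"tz":0,"spin":0,"claw":1}]'
```

```text
t0 31 [206 211] [208 237]
t1 352 [192 213] [210 238]
t4 395 [190 214] [210 239]
0.35 [193.54819185 226.74645435]
0.4 [192.28896481 226.93469011]
0.45 [191.08505381 227.1292842 ]
0.5 [189.93973727 227.32962444]
time_s: 24.75
tool_pos: [0.568, 0.3319, 0.2088]
tool_rot: [-180.0, -0.1, -173.9]
force: [-0.9, 0.1, 0.1]
grip_width: 0.0221
grasp_force: 15.0
```

The flap edge is now at column 190, about 0.5 rad, so the flap is fully over. Releasing, then lifting away.

```bash
python3 -m pendant '[{"tx":0,"ty":0,"tz":0,"spin":0,"claw":0.45},{"tx":0,"ty":0,"tz":0,"spin":0,"claw":0.45},{"tx":0,"ty":0,"tz":0,"spin":0,"claw":0.45},{"tx":0,"ty":0,"tz":0,"spin":0,"claw":0.45},{"tx":0,"ty":0,"tz":-0.6,"spin":0,"claw":0.45},{"tx":0,"ty":0,"tz":-0.6,"spin":0,"claw":0.45},{"tx":0,"ty":0,"tz":-0.6,"spin":0,"claw":0.45},{"tx":0,"ty":0,"tz":-0.6,"spin":0,"claw":0.45}]' && python3 -m pendant '[{"tx":0,"ty":0.9,"tz":0,"spin":0,"claw":0.45},{"tx":0.3,"ty":0.9,"tz":0,"spin":0,"claw":0.45},{"tx":0.5,"ty":0.9,"tz":0,"spin":0,"claw":0.45},{"tx":0.7,"ty":0.8,"tz":0,"spin":0,"claw":0.45},{"tx":0.8,"ty":0.6,"tz":0,"spin":0,"claw":0.45},{"tx":0.8,"ty":0.5,"tz":0,"spin":0,"claw":0.45},{"tx":0,"ty":0,"tz":0,"spin":0,"claw":0.45},{"tx":0,"ty":0,"tz":0,"spin":0,"claw":0.45}]'
python3 - <<'E'
from h import *
im=snap('top','t5.png');s=snap('side','s5.png')
# dark pixels inside red bin / hopper, yellow flap edge, side red bin
b=im[195:275,170:265,::-1].copy();h=cv2.cvtColor(b,cv2.COLOR_BGR2HSV)
m=(h[...,0]>18)&(h[...,0]<32)&(h[...,1]>150)&(h[...,2]>90);p=np.argwhere(m);print('yellow',len(p),(p.min(0)+[195,170])[::-1],(p.max(0)+[195,170])[::-1])
a=cv2.imread('pics/t0.png')[195:275,170:265]
d=((b.astype(int).max(2)<80)&(a.astype(int).max(2)>95)).astype(np.uint8)
n,l,st,c=cv2.connectedComponentsWithStats(d)
print([(c[i]+[170,195],st[i]) for i in range(1,n) if st[i,4]>5])
s0=cv2.imread('pics/s4.png');df=np.abs(s0.astype(int)-s[:,:,::-1])[165:260,312:365].max(2);print('side diff',[(x+312,y+165) for y,x in np.argwhere(df>60)][:20])
print(at_z('top',235,245,.03))
E
```

```text
time_s: 25.75
tool_pos: [0.5681, 0.332, 0.3305]
tool_rot: [180.0, 0.0, -173.9]
force: [0.1, -0.1, 0.0]
grip_width: 0.0478
grasp_force: 0.0
time_s: 26.75
tool_pos: [0.3903, 0.544, 0.3295]
tool_rot: [-180.0, 0.1, -173.9]
force: [0.6, -0.8, 0.3]
grip_width: 0.0481
grasp_force: 0.0
yellow 394 [190 214] [210 239]
[(array([205.45454545, 216.22727273]), array([32, 16,  6, 10, 22], dtype=int32)), (array([213.88888889, 232.44444444]), array([43, 34,  2,  8,  9], dtype=int32)), (array([176.96385542, 252.20481928]), array([ 2, 53, 14, 10, 83], dtype=int32)), (array([210.5, 259.5]), array([39, 64,  4,  2,  8], dtype=int32))]
side diff [(np.int64(325), np.int64(169)), (np.int64(326), np.int64(169)), (np.int64(327), np.int64(169)), (np.int64(328), np.int64(169)), (np.int64(321), np.int64(170)), (np.int64(320), np.int64(171)), (np.int64(321), np.int64(171)), (np.int64(322), np.int64(171)), (np.int64(322), np.int64(172)), (np.int64(322), np.int64(173)), (np.int64(322), np.int64(174)), (np.int64(322), np.int64(175)), (np.int64(323), np.int64(175)), (np.int64(322), np.int64(176)), (np.int64(323), np.int64(176)), (np.int64(323), np.int64(177)), (np.int64(323), np.int64(178)), (np.int64(323), np.int64(179)), (np.int64(324), np.int64(179)), (np.int64(323), np.int64(180))]
[0.53135118 0.28684321 0.03      ]
```

Run:
```python
from h import *
a=cv2.imread('pics/t4.png');b=cv2.imread('pics/t5.png')
d=np.abs(a.astype(int)-b).max(2)
d=d[205:275,180:262];k=np.argwhere(d>35);print(len(k),[(x+180,y+205) for y,x in k.tolist()])
print('t4 RGB');
for im in(a,b):
    for y in range(212,240,3): print(y,' '.join('%d/%d/%d'%tuple(im[y,x,::-1]) for x in range(210,225,1)))
    print()
```

```text
1097 [(259, 214), (260, 214), (261, 214), (247, 215), (248, 215), (249, 215), (254, 215), (255, 215), (256, 215), (257, 215), (258, 215), (259, 215), (260, 215), (261, 215), (246, 216), (248, 216), (249, 216), (250, 216), (251, 216), (252, 216), (253, 216), (254, 216), (255, 216), (256, 216), (257, 216), (258, 216), (259, 216), (260, 216), (261, 216), (245, 217), (246, 217), (247, 217), (248, 217), (249, 217), (250, 217), (251, 217), (252, 217), (253, 217), (254, 217), (255, 217), (256, 217), (257, 217), (258, 217), (259, 217), (260, 217), (261, 217), (246, 218), (247, 218), (249, 218), (250, 218), (251, 218), (252, 218), (253, 218), (254, 218), (255, 218), (256, 218), (257, 218), (258, 218), (259, 218), (260, 218), (261, 218), (246, 219), (247, 219), (250, 219), (251, 219), (252, 219), (253, 219), (254, 219), (255, 219), (256, 219), (257, 219), (258, 219), (259, 219), (260, 219), (261, 219), (246, 220), (247, 220), (249, 220), (250, 220), (251, 220), (252, 220), (253, 220), (254, 220), (255, 220), (256, 220), (257, 220), (258, 220), (259, 220), (260, 220), (261, 220), (238, 221), (2
[... 14411 characters left out ...]
2 74/13/10 59/7/4 86/63/58 135/129/124 134/134/129 61/62/59 59/59/55 58/59/56
230 120/103/68 156/152/137 114/113/107 53/61/51 14/54/24 12/40/18 55/31/15 85/14/10 61/6/4 79/49/46 141/133/129 152/153/147 75/75/71 59/60/56 59/60/57
233 112/90/41 136/125/97 124/123/116 82/87/78 14/56/25 10/38/16 71/34/15 104/17/14 59/7/4 66/29/26 135/128/122 163/163/155 95/95/90 59/59/56 59/60/56
236 108/85/25 134/121/92 150/149/142 92/95/88 22/54/29 9/36/14 39/33/13 65/16/8 58/6/0 63/23/22 120/113/107 149/149/141 101/101/95 67/67/64 60/60/57
239 150/151/145 132/132/125 129/129/122 130/130/122 131/130/125 127/126/120 117/118/111 111/111/104 107/103/98 101/98/94 97/97/92 98/100/96 151/153/147 153/154/149 59/60/56
```

Hopper throat is clear. A check of the outlet and red bin area in the side view:

Run:
```python
from h import *
a=cv2.imread('pics/s4.png').astype(int);b=cv2.imread('pics/s5.png').astype(int)
d=np.abs(a-b).max(2)
for y in range(166,254,3): print(y,' '.join('%3d'%d[y:y+3,x:x+2].max() for x in range(312,364,2)))
def proj(n,P):
    c=cams.camera_info(n);R=cv2.Rodrigues(np.array(c['rvec'],float))[0];q=R@np.array(P)+c['tvec'];x=q[:2]/q[2];x=x*(1+c['k1']*(x@x));return (x*[c['fx'],c['fy']]+[c['cx'],c['cy']]).round()
M=np.array([.568,.342,0]);ex=np.array([.9945,.1045,0]);ey=np.array([-.1045,.9945,0])
for x,y,z in [(-.0625,-.097,0),(-.0625,-.097,.055),(.0625,-.097,.055),(-.06,-.01,.055),(0,-.05,.014),(-.04,-.05,.014)]: print((x,y,z),proj('side',M+x*ex+y*ey+[0,0,z]),proj('top',M+x*ex+y*ey+[0,0,z]))
r=cv2.imread('pics/t5.png')[255:292,330:375].max(2);print('dark left at old place',(r<90).sum())
t=cv2.imread('pics/t5.png')
for y in range(240,262,2): print(y,' '.join('%d/%d'%(t[y,x,2],t[y,x,1]) for x in range(214,250,2)))
```

```text
166  27   3   4   2   2   3   3   3   3   2   3   3   3   3   2   1   3   3   3   4   2   4   4   3   4   4
169  35   2   4  14  86  87  67  72  70  43   3   4   4   3   3   3   4   3   5   2   3   2   2   4   3   3
172   3   4   2   7  43 103   3   3   2   4   2   5   3   2   3   3   3   3   4   4   2   2   2   4   3   3
175   3   2   4   3  17  99  22   3   4   3   4   2   2   4   2   3   3   3   4   4   4   3   3   3   3   3
178   3  23   3   4   4  89 104   4   2   4   4   4   4   4   3   3   4  14   3   3   3   3   5   3   2   5
181   4  51  56   4   4  86  89  37  39  37  25   3   4   3   4   3   3   3   3   3   3   3   4   3   3   4
184   3   3   4   3   2  40  17   9   3   3   3   2   3   3   3   4   4   3   3   4   2   3   3   3   4   4
187   3   4   3   3   3   4   3   4   3   3   3   4   3   4   4   4   3   3   4   3   3   3   4   3   3   4
190   3   3   3   2   3   4   3   2   3   4   3   4   3   3   3   3   4   5   4   3   3   1   3   3   3   3
193   3   3   2   3   9   5   3   4   4   3   4   3   3   4   3   2   3   3   4   4   1   2   3   3   3   4
196   3   4   2   2 
[... 3058 characters left out ...]
37 66/18 61/9 75/10 91/17 110/24 110/23 111/26 111/24 100/20 111/24 99/20 92/16 91/15 93/19 148/147 160/159
252 18/60 12/40 53/20 61/7 72/11 91/14 91/14 90/13 91/15 91/14 91/16 91/16 91/16 92/13 92/17 43/29 150/150 160/160
254 18/60 8/39 53/18 60/4 67/7 90/14 91/13 91/14 91/14 92/16 91/16 93/19 92/16 91/15 92/17 37/32 153/152 161/161
256 18/60 11/44 49/19 61/7 69/12 91/13 91/16 90/12 91/14 91/15 92/16 81/12 113/21 135/28 147/33 168/41 149/148 162/161
258 19/60 14/62 110/33 157/33 168/39 159/31 164/25 188/48 197/50 193/53 175/37 149/22 147/20 125/36 110/48 97/50 154/153 159/159
260 23/96 14/55 58/49 100/52 86/49 87/67 96/88 96/90 96/91 94/91 93/90 92/91 95/93 95/93 93/92 94/92 157/157 161/162
```

Run:
```python
from h import *
a=cv2.imread('pics/s4.png');b=cv2.imread('pics/s5.png');z=cv2.imread('pics/s0.png')
for y in (206,209,232,233,234,235):
  xs=range(321,327) if y<220 else range(312,322)
  for n,i in(('s0',z),('s4',a),('s5',b)): print(y,n,' '.join('%d/%d/%d'%tuple(i[y,x,::-1]) for x in xs))
o=env.get_obs();print(o['time_s'],o['force'])
```

```text
206 s0 59/61/63 91/93/91 111/116/112 147/153/146 119/124/119 135/139/133
206 s4 61/63/64 92/94/91 106/110/107 121/126/121 120/125/120 136/140/135
206 s5 62/64/64 92/95/92 111/115/111 147/152/145 118/123/118 134/139/132
209 s0 57/59/60 89/93/91 114/117/112 166/173/165 204/211/203 174/181/174
209 s4 57/60/59 90/94/91 103/107/102 113/118/113 137/142/137 175/182/175
209 s5 57/60/60 90/93/91 112/117/112 166/172/164 204/209/202 173/181/173
232 s0 130/129/121 127/127/118 111/109/90 135/19/16 136/21/17 135/19/16 134/19/13 137/22/17 136/22/20 135/19/18
232 s4 132/130/121 128/128/119 112/109/90 134/18/12 135/17/13 136/22/19 137/23/17 137/23/16 137/21/19 134/17/12
232 s5 131/130/121 126/127/117 110/108/89 135/21/18 135/21/18 135/21/18 135/20/16 136/22/20 135/20/17 134/21/18
233 s0 130/128/121 126/127/118 110/108/88 135/20/15 133/17/13 136/19/15 135/21/17 134/19/15 135/21/17 135/21/18
233 s4 129/129/122 126/126/117 110/109/89 136/20/16 137/22/17 136/18/14 134/19/14 136/19/17 136/23/18 136/19/19
233 s5 128/127/120 128/127/119 109/106/86 134/20/13 134/21/17 134/19/16 134/20/16 135/21/19 134/19/15 134/18/16
234 s0 130/128/121 126/126/117 119/110/90 171/29/22 175/32/27 199/47/38 186/29/22 187/34/27 185/31/25 180/30/26
234 s4 129/127/121 127/128/118 111/108/89 143/19/13 169/29/24 168/44/35 138/22/19 150/24/19 184/32/23 180/29/24
234 s5 128/127/120 125/124/116 120/109/90 170/29/20 173/31/25 200/49/40 185/29/21 185/32/25 183/30/24 181/32/28
235 s0 131/128/122 126/126/118 114/106/88 154/24/20 158/27/22 173/39/30 165/24/18 165/27/22 163/26/21 161/25/21
235 s4 130/128/122 128/128/119 111/108/89 140/22/17 155/25/23 153/33/27 137/23/16 141/20/13 164/28/21 161/26/21
235 s5 130/127/120 126/125/118 115/107/89 154/26/20 156/25/19 173/37/31 164/26/21 164/27/22 163/25/23 160/27/25
26.85 [-0.27040948 -0.27253609  0.10141404]
```

Those changes were only arm shadows. The relay isn't in the throat, on the bench or in any visible part of the bins, which leaves the hidden part of the red bin under the hopper. Handing in.

```bash
python3 -c "
from cell import env
print(env.sign_off())"
```

```text
the job is handed in; nothing more can be done
None
```

Job handed in at about 27 s with no verdict returned: the flap is fully over to the green side (about 0.5 rad) and the relay was dropped through the open top, but I never saw it in the red bin, only inferred that from the clear hopper throat and its absence everywhere visible.

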